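# Open the ratchet board holder and free the circuit board

### The job

The soldering on the red circuit board in the board holder is finished: free the board so that the next person can lift it straight out. Press the ratchet release pad on the sliding jaw down and, keeping it down, push the jaw back along its toothed bar right to the end stop, then let the release spring up again. After that push the board along its rails, away from the fixed jaw, until both its edges are clear of the lips of the two jaws; do it all by pressing and pushing only, leave the board lying flat on its rails, and do not disturb the tools and parts standing round the holder.

Things in the scene. Friction and masses are not known exactly. Their poses are not given: they have to be found in the camera images.
- holder: Heavy aluminium frame of the board holder; does not move. 200 mm along its x, 263 mm along its y (-0.135 to 0.128). Origin: on the table top, mid-frame; z up. y runs along the toothed steel bar from the fixed jaw to the end stop. Bar: 9 mm wide, top z = 0.0285. End cross-members: top z = 0.024 (at the bar 0.031, end stop 0.035). Nothing of the holder stands higher than z = 0.092.
- rails (a point): Middle point between the two rails that carry the board, level with their ledges. Ledges at x = -0.088 to -0.080 and 0.080 to 0.088 in the holder, along its whole length, top z = 0.052, with guide lips outside them up to z = 0.057.
- jaw (a joint): Slide of the black sliding jaw along the holder's +y, m: 0 = closed on the board, 0.0565 = fully back at the end stop. Starts at 0 to 0.001. 4.5 N of friction. The ratchet under the bar (8 mm pitch) blocks it towards +y unless the release is down at least 4 mm, and catches again wherever the release is let up.
- release (a joint): Travel of the release pad, in m: 0 = up (ratchet engaged), 0.007 = fully pressed down against its stop. A spring returns it: 2 N at the start of the press, 5 N fully down.
- release_pad (a point): Centre of the top face of the release pad: a ribbed dark steel thumb pad on the sliding jaw, 32 mm (holder x) by 30 mm (holder y), 66 mm above the table when up, pressed straight down. Moves with the jaw. 2.5 mm beyond its +y edge stands the push plate; its other sides are open.
- push_plate (a point): On the face of the sliding jaw's upright push plate, the face towards the pad (looking to the holder's -y), 78 mm above the table. The plate is 40 mm wide, 9 mm thick, up to z = 0.092; its face is 17.5 mm from the middle of the pad along y. A fingertip on the pad bears against it to push the jaw towards +y.
- jaw_lip (a point): Middle of the line of the sliding jaw's lip edges, the ends (towards the fixed jaw) of its two lips at x = -0.058 and 0.058 in the holder, each 22 mm wide, that reach 6 mm over the board's edge, 1.5 mm above it. Lip height: z = 0.0555 to 0.0615. Moves with the jaw.
- fixed_lip (a point): Middle of the line of the fixed jaw's lip edges, at y = -0.109 in the holder, facing +y; the lips reach 6 mm over the board's edge. The fixed jaw is two black uprights at x = -0.058 and 0.058, 22 mm wide, y = -0.134 to -0.115, top z = 0.0615. The 94 mm gap between them is open above z = 0.031: there the board's edge can be pushed towards +y.
- board_center (a point): Middle of the red circuit board, lying level on the rails, wire ends up (they reach z = 0.082), controls hanging below. Sheet: 98 mm along the holder's y, 172 mm along its x, z = 0.052 to 0.054. Its x axis points along the holder's +y. About 0.18 kg; slides along the rails with under 2.5 N. Starts at y = -0.066 in the holder.
- board_edge (a point): Middle of the board's edge at the fixed jaw, 49 mm from the board's middle towards the holder's -y; the place to push the board towards +y. Flush with it, below the sheet, parts make an upright face from z = 0.031 to 0.052: fingertips at z = 0.038 to 0.05 push safely.
- solder_spool: Bystander, not to be disturbed: small red spool of solder standing on its flange, about 61x130 mm with its loose tail, 44 mm tall. Origin: centre of its underside.
- screwdriver_green: Bystander, not to be disturbed: small screwdriver with a green handle, lying, 103 mm long. Origin: centre of its underside.
- side_cutters: Bystander, not to be disturbed: red-handled side cutters lying flat, 127 mm long. Origin: centre of its underside.
- capacitor_00: Bystander, not to be disturbed: black can capacitor standing upright, 31 mm across, 48 mm tall. Origin: centre of its underside.
- capacitor_axial: Bystander, not to be disturbed: small black axial capacitor lying on its side, 87 mm over its wires, 21 mm high. Origin: centre of its underside.
- braid_reel: Bystander, not to be disturbed: flat round reel of braid, 46 mm across, 7 mm high. Origin: centre of its underside.
- hook_tool: Bystander, not to be disturbed: black L-shaped hex key lying flat, 78 mm long. Origin: centre of its underside.
- board: The same board as board_center; this is its body's origin, 23 mm below the sheet, 5 mm from its middle towards the fixed jaw.

How it is judged:
On the way, in this order (a step that is already met when the one before it is completed fails the run):
1. the release is pressed while the jaw is still closed (value of joint release above 0.003 m and value of joint jaw below 0.02 m), for 0.02 s.
2. the jaw is fully back and the release is up again (value of joint jaw above 0.0525 m and value of joint release below 0.002 m), for 0.1 s.
3. the board is clear of both jaws (y of board_center in the frame of holder above -0.058 m and y of board_center in the frame of jaw_lip below -0.051 m), for 0.1 s.
At the end, for the whole second after the job is handed in: The sliding jaw is within 4 mm of the end stop, the release is up (within 2 mm), and the board lies at rest and flat on its rails with both edges at least 2 mm clear of the jaws' lips (all of step 2 and all of step 3 and z of board_center in the frame of holder between 0.0505 and 0.0555 m and angle between board_center's own z axis and vertical below 0.03 rad and linear speed of board below 0.01 m/s); the robot touches nothing.
It fails at once if the board is lifted off its rails or tipped (z of board_center in the frame of holder above 0.06 m or z of board_center in the frame of holder below 0.047 m or angle between board_center's own z axis and vertical above 0.12 rad).
It fails at once if a bystander is disturbed (moved more than 20 mm) (distance of any of solder_spool, screwdriver_green, side_cutters, capacitor_00, capacitor_axial, braid_reel, hook_tool from where it was at the start of the episode above 0.02 m).
It also fails if it takes over 42 s, if anything falls off the work surface, if the arm or the gripper's body presses on something with over 40 N, if the wrist force passes 120 N, or if a joint passes its speed limit or range.

### The arm

A 7-joint arm with a two-finger parallel gripper is mounted at the origin on a cart in front of the work surface, level with it; the furniture and walls round the work are solid. World frame = base frame: x ahead of the robot, y to its left, z up, the work surface at z = 0. Lengths are in m, angles in rad, forces in N, time in s.
With the tool pointing down it reaches from about 0.425 to 0.8 m from the base axis. Payload 8.3 kg.
Tool frame: the origin (TCP) lies at the very end of the fingers, on their centre line; the grasp point (between the pads) lies pinch_z behind it (pinch_z is the distance from the TCP to the grasp point, in m); z points along the fingers, y is the line along which they close (so a half turn about z gives the same grasp; the last joint's range is limited). The gripper opens to 85 mm and grips with 20 to 120 N. Pads are 22 mm wide; open, the fingers measure 114 mm over their backs; the gripper's body (76 mm by 85 mm) begins 54 mm behind the grasp point. The pads swing forward as they close: fully open they stand 13 mm farther back than shut.
Start: joints at [1.081, 0.383, 0.016, 1.37, -0.006, 1.388, -0.046], TCP at [0.259, -0.569, 0.202] pointing down, gripper open.
Joint ranges: [-2.95, 2.95], [-0.25, 2.06], [-1.52, 1.56], [0.18, 2.33], [-1.44, 4.58], [0.02, 2.06], [-3.01, 3.01]. Speed limits (rad/s): [2.39, 2.39, 3.01, 3.01, 3.14, 3.14, 3.14].

### API

Orientations are given as a unit quaternion [x, y, z, w].
In Python, from bench import sense, read_camera, camera_info, close_job, pinch_z gives the robot as it stands. The module is installed in compiled form; this text tells all that it offers.
- The arm moves only by the shell command python3 -m jog 'ROWS' [FORCE]. ROWS is JSON, a list of rows, each an object of numbers: "grip": the closure in counts, from 0 (fully open) to 255 (shut); "dx", "dy", "dz": the shift along the tool's x, y, z in mm; "rx", "ry", "rz": the turn, a rotation vector about the tool's x, y, z in degrees. In form: [{"grip": .., "dx": .., "dy": .., "dz": .., "rx": .., "ry": .., "rz": ..}, ...]. A call has 1 to 10 rows; each row is the pose to reach, as a shift and turn from the pose commanded when the call began, along the tool's axes at that moment; what a row does not reach only later rows make up. A row lasts 1/10 s, in which the tool goes at most 50 mm and 8.59 degrees, less where a joint would pass 70% of its speed; a pose out of reach is approached as far as the arm can. A call with a gripper value outside its range is refused whole. The fingers move at their own pace and stop on an object; FORCE is the grip in N (left out, the last holds). Time passes only in rows, so rows that repeat a pose let the fingers close. It gives the time, the measured TCP pose, the force, the opening and the grip force at its end, in the units of the state.
- sense(): the state, without advancing time (a new reading comes with each control period).
- read_camera(name): name is "scene" or "top" or "wrist"; returns the picture (420x560x3 uint8, red, green, blue); there is no depth.
- camera_info(name): a dict with "fx", "fy", "cx", "cy" (pixels), "R" (3x3) and "t" (3): a world point X has camera coordinates R X + t; the wrist camera has in their place "hand_eye" (4x4, takes a point from camera to tool coordinates, whose origin is the TCP and whose axes are the flange's). Camera axes: x right, y down, z forward; pixel columns grow to the right and rows downward; lengths in m; the calibration is good to about 2 mm. A picture is of the moment at which its call begins: read the wrist's pose just before it. camera_info takes no time and is no camera call.
- close_job(): hands the job in; it is judged then, once.
The state is a dict: "t": time; "joint_positions": joint angles; "joint_velocities": joint speeds; "joint_efforts": joint torques, N m; "position": TCP position; "orientation": TCP orientation; "contact_force": force on the tool from outside, world axes, zero at the start; "moment": the same for the moment, N m; "opening": finger opening in m; "finger_force": force on a finger pad.
Only numpy, scipy, OpenCV 4.12 (cv2) and the standard library are available. Lean on these libraries where they do the work, as an engineer would, in place of code of your own. Each camera call takes 0.05 s, during which the arm holds its last target. There are 200 camera calls.

## Working session

There is one attempt and no reset: what is moved stays moved. The work goes in short steps, Python scripts to look and compute and a shell command to move; the robot and the scene stay as the last step left them, time stands still between calls to the robot, and variables do not carry over. Pictures are saved under pics/ and viewed, at most 12 in all, crops included, and the job is handed in when it is done.

```bash
mkdir -p pics; python3 - <<'E'
from bench import *
import cv2,numpy as np
s=sense();print(s['t'],s['position'],s['orientation'],s['opening'],pinch_z)
for n in ("top","scene"):
    im=read_camera(n);cv2.imwrite(f"pics/{n}0.png",im[:,:,::-1]);c=camera_info(n);print(n,{k:np.round(np.array(v),3).tolist() for k,v in c.items()})
print(camera_info("wrist"))
E
```

```text
0.0 [ 0.25853226 -0.56839711  0.20096356] [ 9.77304315e-01  2.11837896e-01 -2.34629207e-04 -9.62854335e-04] 0.08527828442023258 0.0187
top {'fx': 429.521, 'fy': 429.521, 'cx': 284.052, 'cy': 213.139, 'R': [[0.004, -1.0, -0.028], [-0.981, 0.001, -0.196], [0.196, 0.028, -0.98]], 't': [-0.152, 0.573, 0.893]}
scene {'fx': 464.7, 'fy': 464.7, 'cx': 281.216, 'cy': 215.215, 'R': [[-0.862, -0.507, -0.007], [-0.298, 0.517, -0.803], [0.411, -0.69, -0.596]], 't': [0.41, 0.324, 0.594]}
{'fx': 349.19891279848264, 'fy': 349.19891279848264, 'cx': 277.3642875310233, 'cy': 211.33431111577576, 'hand_eye': array([[ 1.66626636e-04, -9.62622756e-01, -2.70845717e-01,
         6.68313214e-02],
       [ 9.99999986e-01,  1.61534845e-04,  4.10917193e-05,
         1.38782945e-03],
       [ 4.19519689e-06, -2.70845720e-01,  9.62622769e-01,
        -1.71712175e-01],
       [ 0.00000000e+00,  0.00000000e+00,  0.00000000e+00,
         1.00000000e+00]])}
```

View pics/top0.png

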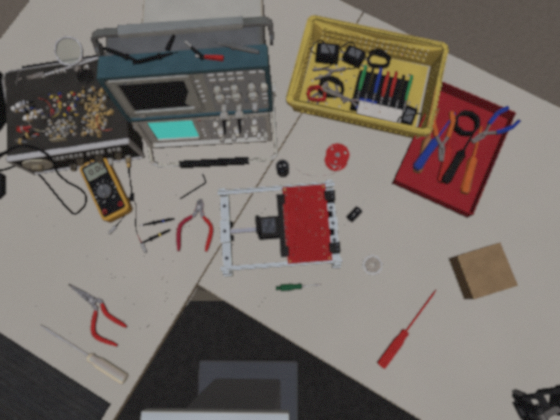

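View pics/scene0.png

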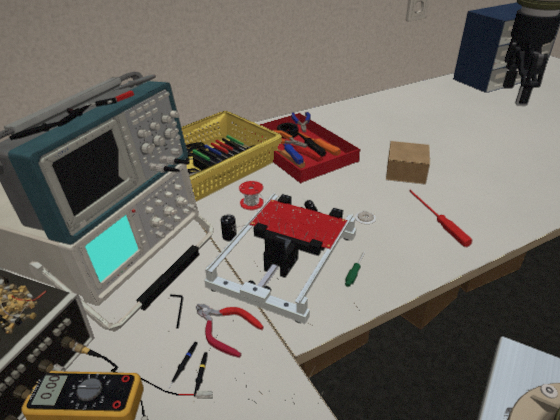

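The top view shows the board at about (308,223), the fixed jaw at its right near (333,222), the sliding jaw and pad near (268,227), and the end stop at the left (225,232). So holder +y is roughly world +y. The gripper is far off to the right, at the robot's low-y side.

```bash
cat > h.py <<'E'
import cv2,numpy as np
from bench import *
def ray(n,px,z):
    c=camera_info(n);R=np.array(c['R']);t=np.array(c['t'])
    o=-R.T@t;d=R.T@np.array([(px[0]-c['cx'])/c['fx'],(px[1]-c['cy'])/c['fy'],1])
    return o+d*(z-o[2])/d[2]
def proj(n,X):
    c=camera_info(n);p=np.array(c['R'])@X+np.array(c['t']);return np.array([c['fx']*p[0]/p[2]+c['cx'],c['fy']*p[1]/p[2]+c['cy']])
def redmask(im):
    h=cv2.cvtColor(im,cv2.COLOR_RGB2HSV);m=((h[...,0]<8)|(h[...,0]>172))&(h[...,1]>130)&(h[...,2]>90)
    return m.astype(np.uint8)
E
python3 - <<'E'
from h import *
im=cv2.imread('pics/top0.png')[:,:,::-1]
m=cv2.morphologyEx(redmask(im),cv2.MORPH_CLOSE,np.ones((5,5)))
cs=[c for c in cv2.findContours(m,0,2)[0] if cv2.contourArea(c)>1500];
for c in cs:
    print(cv2.boundingRect(c),cv2.contourArea(c))
    if 270<c[:,0,0].mean()<350:
        r=cv2.minAreaRect(c);b=cv2.boxPoints(r);print(r)
        for p in b: print(p,ray('top',p,.054).round(4))
crop=cv2.resize(im[170:300,205:365],None,fx=5,fy=4.6*0+4.6,interpolation=cv2.INTER_CUBIC) if 0 else cv2.resize(im[175:295,205:355],None,fx=5,fy=5,interpolation=cv2.INTER_CUBIC)
cv2.imwrite('pics/topcrop.png',crop[:,:,::-1])
E
```

```text
(283, 186, 48, 76) 3039.5
((306.29998779296875, 223.39999389648438), (74.47230529785156, 44.5606689453125), 85.60128784179688)
[281.22937 187.98236] [ 0.631  -0.1446  0.054 ]
[325.6588 184.5647] [ 0.6385 -0.2437  0.054 ]
[331.3706  258.81763] [ 0.4731 -0.2535  0.054 ]
[286.94116 262.2353 ] [ 0.4656 -0.1578  0.054 ]
(395, 91, 112, 123) 6530.5
```

View pics/topcrop.png

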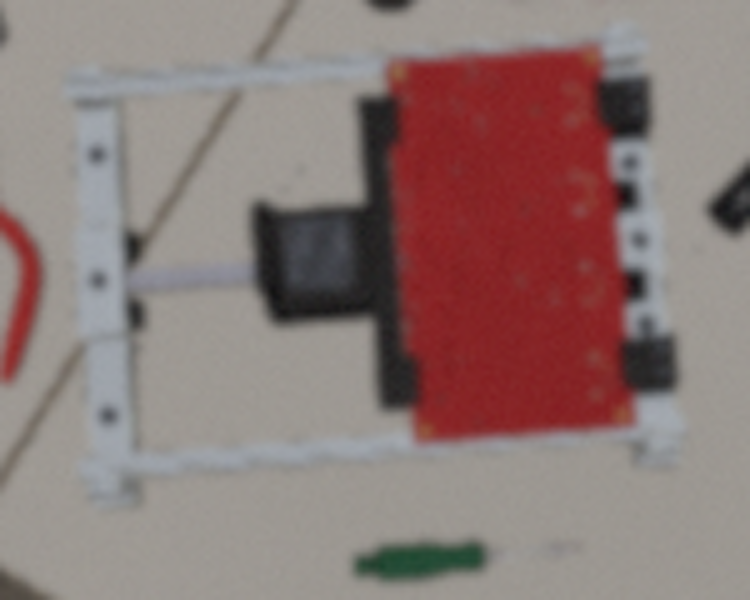

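The crop shows the board corners at (392,65), (598,48), (633,428) and (415,440), and the pad centre near (319,250). The push plate is the dark strip on the pad's left at x≈255-280. The axial capacitor lies beyond the fixed jaw at (735,205).

```bash
cat >> h.py <<'E'
from scipy.spatial.transform import Rotation as Ro
def move(p,yaw):
    "shift (mm) and turn (deg) in tool axes to get to tool-down pose with tool x at yaw deg"
    s=sense();R0=Ro.from_quat(s['orientation']);y=np.radians(yaw)
    R1=Ro.from_matrix(np.array([[np.cos(y),np.sin(y),0],[np.sin(y),-np.cos(y),0],[0,0,-1]]))
    return (R0.inv().apply(np.array(p)-s['position'])*1e3).round(1),(np.degrees((R0.inv()*R1).as_rotvec())).round(2)
E
python3 - <<'E'
from h import *
f=lambda u,v,z:ray('top',(u/5+205-.4,v/5+175-.4),z)
tl,tr,br,bl=[f(*p,.054) for p in((392,65),(598,48),(633,428),(415,440))]
print(tl,tr,br,bl)
for a,b in((br,tr),(bl,tl)): d=b-a;print('x-dir',np.degrees(np.arctan2(d[1],d[0])),np.hypot(*d[:2]))
for a,b in((tr,tl),(br,bl)): d=b-a;print('y-dir',np.degrees(np.arctan2(d[1],d[0]))-90,np.hypot(*d[:2]))
# rails outer top edges far/near: left frame
a,b=f(72,85,.024),f(90,495,.024);d=a-b;print('frame',np.degrees(np.arctan2(d[1],d[0])))
c=(tl+tr+br+bl)/4;print('c',c);pad=f(319,250,.066);print('pad',pad)
y=np.radians(4);ex=np.array([np.cos(y),np.sin(y)]);ey=np.array([-np.sin(y),np.cos(y)])
d=(pad-c)[:2];print('pad-board in holder',d@ex,d@ey)
print(move([pad[0],pad[1],.2],94))
E
```

```text
[ 0.6318531  -0.14855004  0.054     ] [ 0.63938193 -0.24049328  0.054     ] [ 0.47016922 -0.25313097  0.054     ] [ 0.4648528  -0.15923642  0.054     ]
x-dir 4.271218953725032 0.16968397588407289
x-dir 3.661374683404218 0.1673418634985983
y-dir 4.681254894168987 0.09225097162932255
y-dir 3.2406946332726534 0.09404493866278026
frame 4.384393698558786
c [ 0.55156426 -0.20035268  0.054     ]
pad [ 0.54596885 -0.11761447  0.066     ]
pad-board in holder 0.0001897447147151007 0.08292697781270016
(array([ 448.3, -291.4,    1.6]), array([-9.000e-02, -6.000e-02, -6.955e+01]))
```

```bash
for i in 1; do python3 -m jog '[{"grip":255,"dx":50,"dy":-32,"rz":-8},{"grip":255,"dx":90,"dy":-58,"rz":-16},{"grip":255,"dx":130,"dy":-85,"rz":-24},{"grip":255,"dx":170,"dy":-110,"rz":-32},{"grip":255,"dx":210,"dy":-136,"rz":-40},{"grip":255,"dx":250,"dy":-162,"rz":-48},{"grip":255,"dx":290,"dy":-188,"rz":-56},{"grip":255,"dx":330,"dy":-214,"rz":-64},{"grip":255,"dx":370,"dy":-240,"rz":-69.5},{"grip":255,"dx":410,"dy":-266,"rz":-69.5}]' 60; done
python3 -c "
from h import *
print(move([.546,-.1176,.2],94),sense()['t'])"
```

```text
(array([ 448.3, -291.4,    1.6]), array([-9.000e-02, -6.000e-02, -6.955e+01])) 0.1schema error: expected keys grip, dx, dy, dz, rx, ry, rz
```

All keys are required in each row.

```bash
python3 -m jog '[{"grip":255,"dx":48,"dy":-32,"dz":0,"rx":0,"ry":0,"rz":-8},{"grip":255,"dx":90,"dy":-58,"dz":0,"rx":0,"ry":0,"rz":-16},{"grip":255,"dx":130,"dy":-85,"dz":0,"rx":0,"ry":0,"rz":-24},{"grip":255,"dx":170,"dy":-110,"dz":0,"rx":0,"ry":0,"rz":-32},{"grip":255,"dx":210,"dy":-136,"dz":0,"rx":0,"ry":0,"rz":-40},{"grip":255,"dx":250,"dy":-162,"dz":0,"rx":0,"ry":0,"rz":-48},{"grip":255,"dx":290,"dy":-188,"dz":0,"rx":0,"ry":0,"rz":-56},{"grip":255,"dx":330,"dy":-214,"dz":0,"rx":0,"ry":0,"rz":-64},{"grip":255,"dx":370,"dy":-240,"dz":0,"rx":0,"ry":0,"rz":-69.5},{"grip":255,"dx":410,"dy":-266,"dz":0,"rx":0,"ry":0,"rz":-69.5}]' 60
python3 -c "
from h import *
print(move([.546,-.1176,.2],94),sense()['t'])"
```

```text
t: 1.1
position: [0.5223, -0.1553, 0.2018]
orientation: [0.681, 0.732, -0.0, -0.0]
contact_force: [0.7, -0.3, -0.2]
opening: 0.0001
finger_force: 0.0
(array([35.9, 26.4,  1.8]), array([-0.02, -0.01,  0.14])) 1.1
```

```bash
python3 -m jog '[{"grip":255,"dx":36,"dy":26.4,"dz":0,"rx":0,"ry":0,"rz":0},{"grip":255,"dx":36,"dy":26.4,"dz":0,"rx":0,"ry":0,"rz":0},{"grip":255,"dx":36,"dy":26.4,"dz":0,"rx":0,"ry":0,"rz":0}]'
python3 - <<'E'
from h import *
s=sense();im=read_camera('wrist');cv2.imwrite('pics/w1.png',im[:,:,::-1]);np.save('w1.npy',np.r_[s['position'],s['orientation']])
E
```

```text
t: 1.4
position: [0.5458, -0.118, 0.2015]
orientation: [0.681, 0.732, -0.0, -0.001]
contact_force: [-0.4, -0.7, -0.3]
opening: 0.0003
finger_force: 0.0
```

View pics/w1.png

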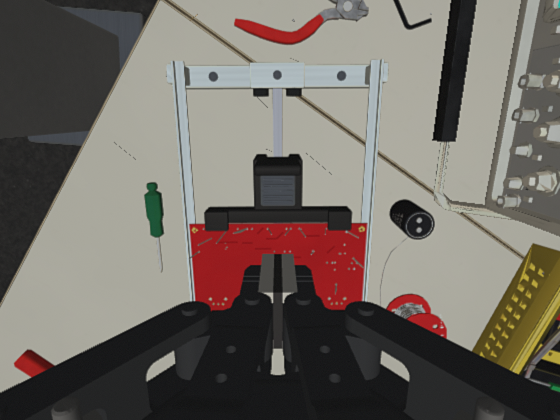

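The wrist view shows the ribbed pad at about (260-297, 175-207), the push plate top at (255-301, 155-163) and the board's sliding-jaw edge at row 222. The holder looks square to the image.

```bash
cat >> h.py <<'E'
def wray(pose,px,z):
    c=camera_info('wrist');H=np.array(c['hand_eye']);R=Ro.from_quat(pose[3:]).as_matrix()
    o=pose[:3]+R@H[:3,3];d=R@H[:3,:3]@np.array([(px[0]-c['cx'])/c['fx'],(px[1]-c['cy'])/c['fy'],1])
    return o+d*(z-o[2])/d[2]
E
python3 - <<'E'
from h import *
P=np.load('w1.npy')
print('pad',wray(P,(260,191),.066),wray(P,(297,191),.066),wray(P,(278.5,175),.066),wray(P,(278.5,207),.066))
print('plate top',wray(P,(255,155),.092),wray(P,(301,155),.092),wray(P,(278,163),.092))
print('board corners',wray(P,(190,223),.054),wray(P,(368,223),.054))
a,b=wray(P,(167,66),.024),wray(P,(389,66),.024);d=b-a;print('frame end',a,b,np.degrees(np.arctan2(d[1],d[0])),np.hypot(*d[:2]))
im=cv2.imread('pics/w1.png');cv2.imwrite('pics/w1c.png',cv2.resize(im[140:240,190:370],None,fx=4,fy=4,interpolation=cv2.INTER_CUBIC))
E
```

```text
pad [ 0.52892775 -0.11985952  0.066     ] [ 0.56210359 -0.11745065  0.066     ] [ 0.54445636 -0.10417801  0.066     ] [ 0.54660419 -0.13350293  0.066     ]
plate top [ 0.52414362 -0.08498778  0.092     ] [ 0.56085413 -0.08232665  0.092     ] [ 0.54296526 -0.09004003  0.092     ]
board corners [ 0.46340399 -0.15868114  0.054     ] [ 0.6335433  -0.14630835  0.054     ]
frame end [ 0.43413116 -0.0168016   0.024     ] [ 0.64005879 -0.00192948  0.024     ] 4.130737752748938 0.2064639679696902
```

View pics/w1c.png

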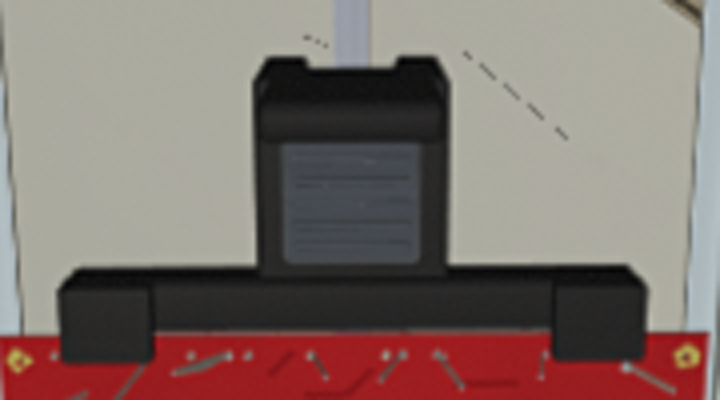

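The crop confirms the pad at rows 175-206, columns 260-295, so its centre is at about (0.545, -0.1185). That agrees with the top view to within 1-2 mm. Descending now.

```bash
python3 -m jog '[{"grip":255,"dx":1.5,"dy":-0.5,"dz":45,"rx":0,"ry":0,"rz":0},{"grip":255,"dx":1.5,"dy":-0.5,"dz":85,"rx":0,"ry":0,"rz":0},{"grip":255,"dx":1.5,"dy":-0.5,"dz":115,"rx":0,"ry":0,"rz":0},{"grip":255,"dx":1.5,"dy":-0.5,"dz":128,"rx":0,"ry":0,"rz":0},{"grip":255,"dx":1.5,"dy":-0.5,"dz":128,"rx":0,"ry":0,"rz":0},{"grip":255,"dx":1.5,"dy":-0.5,"dz":133,"rx":0,"ry":0,"rz":0},{"grip":255,"dx":1.5,"dy":-0.5,"dz":137,"rx":0,"ry":0,"rz":0},{"grip":255,"dx":1.5,"dy":-0.5,"dz":140.5,"rx":0,"ry":0,"rz":0},{"grip":255,"dx":1.5,"dy":-0.5,"dz":140.5,"rx":0,"ry":0,"rz":0},{"grip":255,"dx":1.5,"dy":-0.5,"dz":140.5,"rx":0,"ry":0,"rz":0}]'
```

```text
t: 2.45
position: [0.5453, -0.1178, 0.0619]
orientation: [0.682, 0.731, 0.0, 0.0]
contact_force: [0.4, 0.5, 0.1]
opening: 0.0
finger_force: 0.0
```

```bash
python3 -m jog '[{"grip":255,"dx":0,"dy":0,"dz":2,"rx":0,"ry":0,"rz":0},{"grip":255,"dx":0,"dy":0,"dz":2,"rx":0,"ry":0,"rz":0}]'; python3 - <<'E'
from h import *
print(sense()['contact_force'])
c=cv2.resize(read_camera('wrist')[140:290,190:370],None,fx=4,fy=4,interpolation=2);cv2.imwrite('pics/w2.png',c[:,:,::-1])
E
```

```text
t: 2.65
position: [0.5451, -0.1178, 0.0594]
orientation: [0.682, 0.731, 0.0, -0.0]
contact_force: [0.6, 0.5, 0.3]
opening: -0.0002
finger_force: 0.0
[0.56830982 0.49020984 0.33191578]
```

View pics/w2.png

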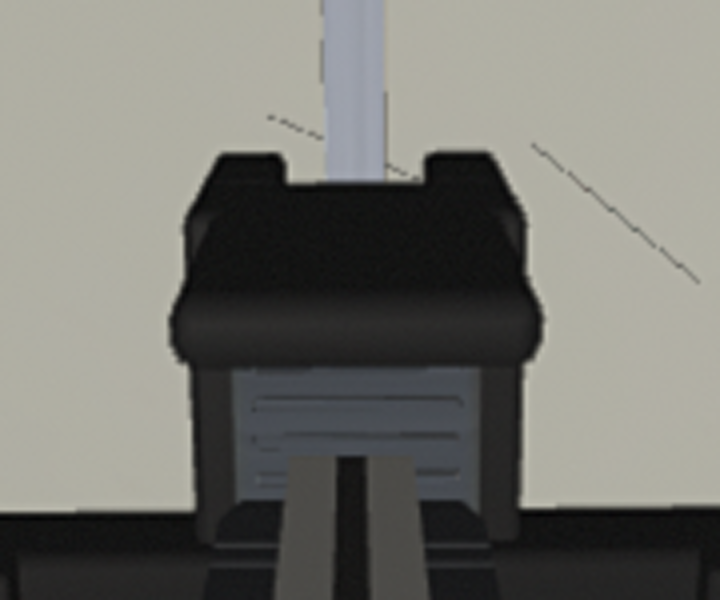

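```bash
python3 - <<'E'
from h import *
s=sense();P=np.r_[s['position'],s['orientation']];print(s['t'],P[:3])
R=Ro.from_quat(P[3:]).inv()
g=lambda u,v,z:(R.apply(wray(P,(u/4+190-.4,v/4+140-.4),z)-P[:3])*1e3).round(1)
for z in(.0594,.064,.068): print(z,'tip',g(350,457,z))
for z in(.059,.066): print(z,'pad nearedge',g(355,500,z),'L',g(235,430,z),'R',g(480,430,z))
print('plate top face edge (z.092)',g(355,362,.092),g(172,325,.092),g(542,325,.092))
E
```

```text
2.7 [ 0.54505894 -0.11777261  0.05947808]
0.0594 tip [-5.  -1.3  0.1]
0.064 tip [-3.1 -1.3 -4.5]
0.068 tip [-1.4 -1.3 -8.5]
0.059 pad nearedge [-11.4  -0.6   0.5] L [ -1.4 -16.5   0.5] R [-1.3 15.8  0.5]
0.066 pad nearedge [-8.2 -0.7 -6.5] L [  1.4 -15.8  -6.5] R [ 1.4 15.1 -6.5]
plate top face edge (z.092) [ 19.3  -0.7 -32.5] [ 23.4 -19.8 -32.5] [ 23.4  18.8 -32.5]
```

The wrist view shows the fingertips' front edge at crop row 457, with the pad spanning rows 365-500. The tips are therefore over the pad's -y part, and no force is felt yet. I'll shift 5 mm towards the plate and probe down.

```bash
python3 -m jog '[{"grip":255,"dx":0,"dy":0,"dz":-8,"rx":0,"ry":0,"rz":0},{"grip":255,"dx":5,"dy":0,"dz":-8,"rx":0,"ry":0,"rz":0},{"grip":255,"dx":5,"dy":0,"dz":-3,"rx":0,"ry":0,"rz":0},{"grip":255,"dx":5,"dy":0,"dz":0,"rx":0,"ry":0,"rz":0},{"grip":255,"dx":5,"dy":0,"dz":0,"rx":0,"ry":0,"rz":0}]'; python3 -m jog '[{"grip":255,"dx":0,"dy":0,"dz":1.5,"rx":0,"ry":0,"rz":0},{"grip":255,"dx":0,"dy":0,"dz":1.5,"rx":0,"ry":0,"rz":0}]';python3 -m jog '[{"grip":255,"dx":0,"dy":0,"dz":1.5,"rx":0,"ry":0,"rz":0},{"grip":255,"dx":0,"dy":0,"dz":1.5,"rx":0,"ry":0,"rz":0}]'
```

```text
t: 3.2
position: [0.5441, -0.1127, 0.0586]
orientation: [0.682, 0.731, -0.0, -0.001]
contact_force: [0.1, 0.8, -0.0]
opening: 0.0002
finger_force: 0.0
t: 3.4
position: [0.5446, -0.1129, 0.0577]
orientation: [0.682, 0.731, -0.0, -0.0]
contact_force: [-0.2, -0.4, -0.3]
opening: -0.0
finger_force: 0.0
t: 3.6
position: [0.5447, -0.1129, 0.0563]
orientation: [0.682, 0.731, -0.0, -0.0]
contact_force: [-0.2, -0.2, 0.3]
opening: 0.0001
finger_force: 0.0
```

```bash
python3 - <<'E'
from h import *
s=sense();w=read_camera('wrist');a=read_camera('scene');b=read_camera('top')
print(s['position'],proj('scene',s['position']),proj('top',s['position']),proj('scene',np.array([.5452,-.1185,.066])))
A=cv2.resize(a[190:310,210:350],(400,343),interpolation=2);B=cv2.resize(w[190:310,208:348],(400,343),interpolation=2)
cv2.imwrite('pics/c3.png',np.hstack([A,B])[:,:,::-1])
E
```

```text
[ 0.54465525 -0.11286324  0.05634297] [280.0649671  246.85420135] [266.50876302 225.9399886 ] [281.31717113 241.0686835 ]
```

View pics/c3.png

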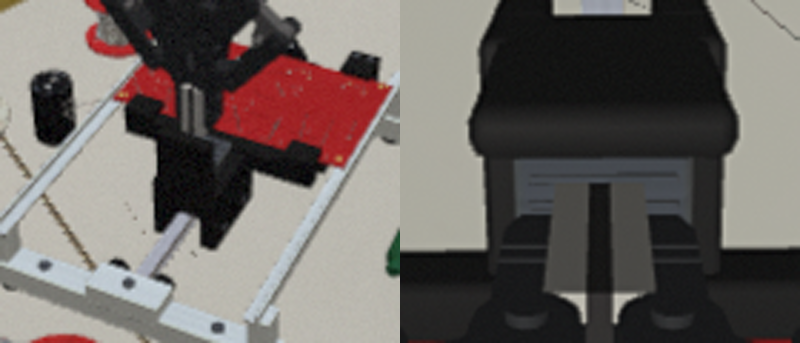

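The left (scene) half shows the finger strips ending behind the push plate at (190,135). In the right (wrist) half the tips at (600,183) sit over the middle of the pad. The tips must still be above it, so I'll keep probing down in small steps; the 7 mm of spring travel makes that safe.

```bash
for k in 1; do python3 -m jog '[{"grip":255,"dx":0,"dy":0,"dz":2,"rx":0,"ry":0,"rz":0},{"grip":255,"dx":0,"dy":0,"dz":2,"rx":0,"ry":0,"rz":0}]'|grep -E "pos|cont"; python3 -m jog '[{"grip":255,"dx":0,"dy":0,"dz":2,"rx":0,"ry":0,"rz":0},{"grip":255,"dx":0,"dy":0,"dz":2,"rx":0,"ry":0,"rz":0}]'|grep -E "pos|cont"; python3 -m jog '[{"grip":255,"dx":0,"dy":0,"dz":2,"rx":0,"ry":0,"rz":0},{"grip":255,"dx":0,"dy":0,"dz":2,"rx":0,"ry":0,"rz":0}]'|grep -E "pos|cont";done
```

```text
position: [0.5446, -0.1128, 0.0543]
contact_force: [0.1, 0.5, -0.7]
position: [0.5446, -0.1128, 0.0522]
contact_force: [-0.1, -0.4, 0.7]
position: [0.5446, -0.1128, 0.0502]
contact_force: [-0.3, 0.8, 0.1]
```

```bash
python3 -m jog '[{"grip":255,"dx":0,"dy":0,"dz":2,"rx":0,"ry":0,"rz":0},{"grip":255,"dx":0,"dy":0,"dz":2,"rx":0,"ry":0,"rz":0}]'|grep -E "pos|cont"; python3 -m jog '[{"grip":255,"dx":0,"dy":0,"dz":2,"rx":0,"ry":0,"rz":0},{"grip":255,"dx":0,"dy":0,"dz":2,"rx":0,"ry":0,"rz":0}]'|grep -E "pos|cont"
python3 - <<'E'
from h import *
s=sense();w=read_camera('wrist');print(s['t'],s['contact_force'],s['joint_efforts'])
cv2.imwrite('pics/c4.png',cv2.resize(w[190:310,208:348],None,fx=5,fy=5,interpolation=2)[:,:,::-1])
E
```

```text
position: [0.5446, -0.1128, 0.0482]
contact_force: [0.3, 0.0, -1.1]
position: [0.5446, -0.1128, 0.0462]
contact_force: [0.2, -0.1, -0.1]
4.75 [ 0.22611112 -0.13347256 -0.11524273] [-3.97387356e-02 -5.61125779e+01 -5.60972393e+00 -3.21416581e+01
  3.08845227e-02 -7.91899790e-02 -1.55034265e-02]
```

View pics/c4.png

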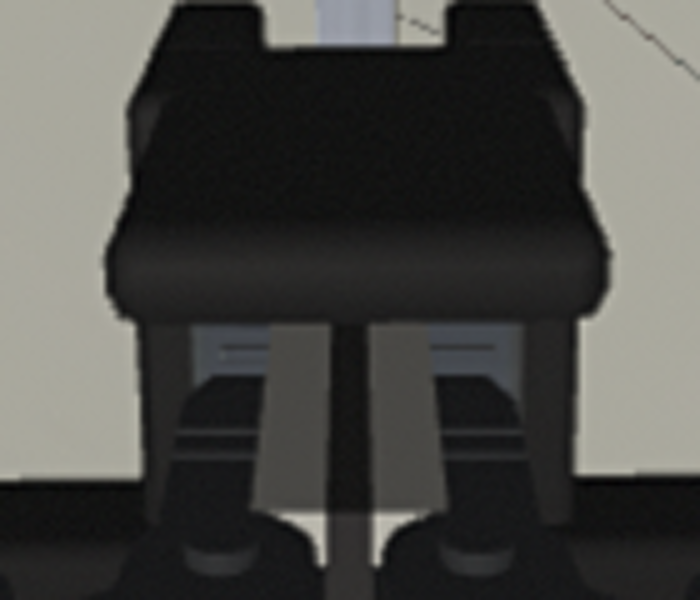

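The wrist view still shows the strips' front end at full-image row 254, now hidden behind the push plate's top edge, and no contact. The visible tips don't match the nominal TCP, so I'll raise the arm and measure where the tips really are from the two fixed cameras.

```bash
python3 -m jog '[{"grip":255,"dx":0,"dy":0,"dz":-40,"rx":0,"ry":0,"rz":0},{"grip":255,"dx":0,"dy":0,"dz":-80,"rx":0,"ry":0,"rz":0},{"grip":255,"dx":0,"dy":0,"dz":-104,"rx":0,"ry":0,"rz":0},{"grip":255,"dx":0,"dy":0,"dz":-104,"rx":0,"ry":0,"rz":0}]'
python3 - <<'E'
from h import *
s=sense();p=np.array(s['position']);o=[]
for n in('scene','top'):
    im=read_camera(n).copy();q=proj(n,p);u,v=np.round(q).astype(int);print(n,q)
    c=cv2.resize(im[v-50:v+50,u-50:u+50],(400,400),interpolation=2);cv2.drawMarker(c,(int(200+(q[0]-u+.5)*4),int(200+(q[1]-v+.5)*4)),(0,255,0),0,14,1);o.append(c)
cv2.imwrite('pics/c5.png',np.hstack(o)[:,:,::-1])
E
```

```text
t: 5.2
position: [0.5473, -0.113, 0.155]
orientation: [0.682, 0.731, 0.002, 0.003]
contact_force: [0.7, 1.1, 0.4]
opening: 0.0001
finger_force: 0.0
scene [278.3083591  202.90174244]
top [263.19236247 216.25614996]
```

View pics/c5.png

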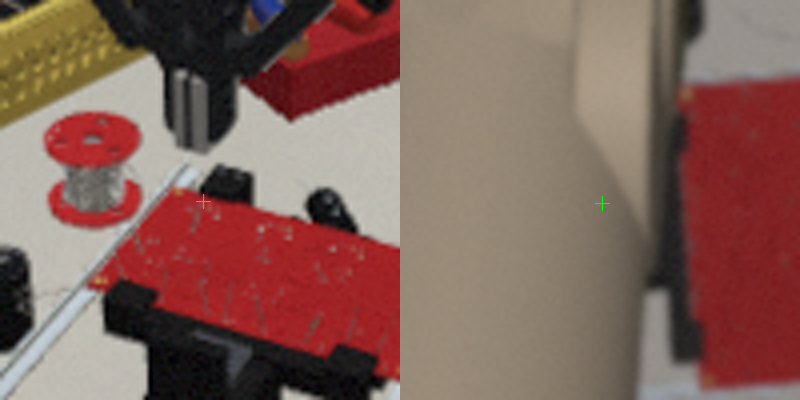

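The scene view settles it. The real tips are at crop (192,150), about 13 px above the projected TCP at the (203,201) marker. Together with the wrist ray this puts the tips about 33-38 mm behind the reported TCP and centred in x. That explains the missing contact, so I expect to touch the pad at a reported z of about 0.03.

```bash
python3 -m jog '[{"grip":255,"dx":-4,"dy":0,"dz":40,"rx":0,"ry":0,"rz":0},{"grip":255,"dx":-4,"dy":0,"dz":80,"rx":0,"ry":0,"rz":0},{"grip":255,"dx":-4,"dy":0,"dz":105,"rx":0,"ry":0,"rz":0},{"grip":255,"dx":-4,"dy":0,"dz":112,"rx":0,"ry":0,"rz":0},{"grip":255,"dx":-4,"dy":0,"dz":112,"rx":0,"ry":0,"rz":0},{"grip":255,"dx":-4,"dy":0,"dz":112,"rx":0,"ry":0,"rz":0}]'|grep -E "pos|cont"
python3 -m jog '[{"grip":255,"dx":0,"dy":0,"dz":3,"rx":0,"ry":0,"rz":0},{"grip":255,"dx":0,"dy":0,"dz":3,"rx":0,"ry":0,"rz":0}]'|grep -E "pos|cont"
python3 -m jog '[{"grip":255,"dx":0,"dy":0,"dz":2,"rx":0,"ry":0,"rz":0},{"grip":255,"dx":0,"dy":0,"dz":2,"rx":0,"ry":0,"rz":0}]'|grep -E "pos|cont"
python3 -m jog '[{"grip":255,"dx":0,"dy":0,"dz":2,"rx":0,"ry":0,"rz":0},{"grip":255,"dx":0,"dy":0,"dz":2,"rx":0,"ry":0,"rz":0}]'|grep -E "pos|cont"
```

```text
position: [0.5457, -0.1168, 0.0394]
contact_force: [0.8, -0.4, 0.9]
position: [0.5462, -0.1169, 0.0366]
contact_force: [-0.2, 0.6, 1.8]
position: [0.5459, -0.1169, 0.0342]
contact_force: [3.0, -0.5, 2.5]
position: [0.5457, -0.1169, 0.0318]
contact_force: [2.4, -0.8, 3.1]
```

Contact started at a reported z of about 0.037, so the offset is about 29 mm, and the spring force is rising as expected. I'll press the rest of the way.

```bash
python3 -m jog '[{"grip":255,"dx":0,"dy":0,"dz":1.2,"rx":0,"ry":0,"rz":0},{"grip":255,"dx":0,"dy":0,"dz":1.2,"rx":0,"ry":0,"rz":0}]'|grep -E "pos|cont"
python3 -m jog '[{"grip":255,"dx":0,"dy":0,"dz":1,"rx":0,"ry":0,"rz":0},{"grip":255,"dx":0,"dy":0,"dz":1,"rx":0,"ry":0,"rz":0}]'|grep -E "pos|cont"
python3 -m jog '[{"grip":255,"dx":0,"dy":0,"dz":0.8,"rx":0,"ry":0,"rz":0},{"grip":255,"dx":0,"dy":0,"dz":0.8,"rx":0,"ry":0,"rz":0}]'|grep -E "pos|cont"
```

```text
position: [0.5455, -0.1169, 0.0305]
contact_force: [3.0, 0.3, 4.0]
position: [0.5455, -0.1168, 0.0298]
contact_force: [2.2, 0.0, 6.6]
position: [0.5457, -0.1168, 0.0297]
contact_force: [0.1, 0.4, 13.3]
```

```bash
python3 -m jog '[{"grip":255,"dx":3,"dy":0,"dz":-0.4,"rx":0,"ry":0,"rz":0},{"grip":255,"dx":6,"dy":0,"dz":-0.4,"rx":0,"ry":0,"rz":0},{"grip":255,"dx":9,"dy":0,"dz":-0.4,"rx":0,"ry":0,"rz":0},{"grip":255,"dx":12,"dy":0,"dz":-0.4,"rx":0,"ry":0,"rz":0},{"grip":255,"dx":15,"dy":0,"dz":-0.4,"rx":0,"ry":0,"rz":0}]'|grep -E "pos|cont"
```

```text
position: [0.5444, -0.1038, 0.0297]
contact_force: [1.1, -5.2, 9.5]
```

Sliding with a drag of about 5 N, which matches the jaw friction of 4.5 N.

```bash
python3 -m jog '[{"grip":255,"dx":5,"dy":0,"dz":0,"rx":0,"ry":0,"rz":0},{"grip":255,"dx":10,"dy":0,"dz":0,"rx":0,"ry":0,"rz":0},{"grip":255,"dx":15,"dy":0,"dz":0,"rx":0,"ry":0,"rz":0},{"grip":255,"dx":20,"dy":0,"dz":0,"rx":0,"ry":0,"rz":0},{"grip":255,"dx":25,"dy":0,"dz":0,"rx":0,"ry":0,"rz":0},{"grip":255,"dx":30,"dy":0,"dz":0,"rx":0,"ry":0,"rz":0},{"grip":255,"dx":35,"dy":0,"dz":0,"rx":0,"ry":0,"rz":0},{"grip":255,"dx":38,"dy":0,"dz":0,"rx":0,"ry":0,"rz":0},{"grip":255,"dx":38,"dy":0,"dz":0,"rx":0,"ry":0,"rz":0}]'|grep -E "pos|cont"
python3 -m jog '[{"grip":255,"dx":3,"dy":0,"dz":0,"rx":0,"ry":0,"rz":0},{"grip":255,"dx":5,"dy":0,"dz":0,"rx":0,"ry":0,"rz":0},{"grip":255,"dx":5,"dy":0,"dz":0,"rx":0,"ry":0,"rz":0}]'|grep -E "pos|cont"
```

```text
position: [0.5415, -0.065, 0.0297]
contact_force: [-0.9, -2.9, 12.0]
position: [0.5411, -0.0605, 0.0296]
contact_force: [-1.1, -2.8, 11.3]
```

```bash
python3 -m jog '[{"grip":255,"dx":2,"dy":0,"dz":0,"rx":0,"ry":0,"rz":0},{"grip":255,"dx":2,"dy":0,"dz":0,"rx":0,"ry":0,"rz":0},{"grip":255,"dx":4,"dy":0,"dz":0,"rx":0,"ry":0,"rz":0},{"grip":255,"dx":4,"dy":0,"dz":0,"rx":0,"ry":0,"rz":0}]'|grep -E "pos|cont"
python3 -m jog '[{"grip":255,"dx":2,"dy":0,"dz":0,"rx":0,"ry":0,"rz":0},{"grip":255,"dx":2,"dy":0,"dz":0,"rx":0,"ry":0,"rz":0}]'|grep -E "pos|cont"
```

```text
position: [0.541, -0.0575, 0.0296]
contact_force: [0.1, -5.6, 9.6]
position: [0.5408, -0.0555, 0.0296]
contact_force: [0.3, -6.1, 10.5]
```

```bash
python3 -m jog '[{"grip":255,"dx":2,"dy":0,"dz":0,"rx":0,"ry":0,"rz":0},{"grip":255,"dx":2,"dy":0,"dz":0,"rx":0,"ry":0,"rz":0}]'|grep -E "pos|cont"
python3 -m jog '[{"grip":255,"dx":2,"dy":0,"dz":0,"rx":0,"ry":0,"rz":0},{"grip":255,"dx":2,"dy":0,"dz":0,"rx":0,"ry":0,"rz":0}]'|grep -E "pos|cont"
```

```text
position: [0.5407, -0.0535, 0.0296]
contact_force: [0.2, -6.3, 9.6]
position: [0.5407, -0.0531, 0.0296]
contact_force: [0.5, -9.7, 9.0]
```

```bash
python3 -m jog '[{"grip":255,"dx":2,"dy":0,"dz":0,"rx":0,"ry":0,"rz":0},{"grip":255,"dx":2,"dy":0,"dz":0,"rx":0,"ry":0,"rz":0}]'|grep -E "pos|cont"
```

```text
position: [0.5406, -0.0531, 0.0296]
contact_force: [1.1, -14.5, 9.3]
```

The jaw is at the end stop: position unchanged while the force rose to 14.5 N. Next I'll ease the push, lift straight off, and travel behind the board's edge.

```bash
python3 -m jog '[{"grip":255,"dx":-4,"dy":0,"dz":0,"rx":0,"ry":0,"rz":0},{"grip":255,"dx":-4,"dy":0,"dz":-5,"rx":0,"ry":0,"rz":0},{"grip":255,"dx":-4,"dy":0,"dz":-10,"rx":0,"ry":0,"rz":0},{"grip":255,"dx":-6,"dy":0,"dz":-30,"rx":0,"ry":0,"rz":0},{"grip":255,"dx":-8,"dy":0,"dz":-70,"rx":0,"ry":0,"rz":0},{"grip":255,"dx":-8,"dy":0,"dz":-95,"rx":0,"ry":0,"rz":0},{"grip":255,"dx":-8,"dy":0,"dz":-95,"rx":0,"ry":0,"rz":0}]'|grep -E "pos|cont"
python3 - <<'E'
from h import *
s=sense();im=read_camera('wrist');cv2.imwrite('pics/w6.png',im[:,:,::-1]);np.save('w6.npy',np.r_[s['position'],s['orientation']])
m=cv2.morphologyEx(redmask(im),cv2.MORPH_CLOSE,np.ones((5,5)))
r=np.where(m[:,250:300].any(1))[0];print(r.min())
# frame end in image vs jaw plate left to geometry
print(move([.5569,-.2725,.12],94),move([.5569,-.2725,.015],94))
print('cap_axial',ray('top',(352,216),.01))
E
```

```text
position: [0.5419, -0.0549, 0.1269]
contact_force: [0.5, -0.0, -1.1]
0
(array([-218.2,    1. ,    4.9]), array([ 0.05,  0.02, -0.04])) (array([-218.1,    0.9,  109.9]), array([ 0.05,  0.02, -0.04]))
cap_axial [ 0.57551051 -0.30613498  0.01      ]
```

```bash
python3 -m jog '[{"grip":255,"dx":-45,"dy":0,"dz":0,"rx":0,"ry":0,"rz":0},{"grip":255,"dx":-90,"dy":0,"dz":0,"rx":0,"ry":0,"rz":0},{"grip":255,"dx":-135,"dy":0.5,"dz":0,"rx":0,"ry":0,"rz":0},{"grip":255,"dx":-180,"dy":0.9,"dz":0,"rx":0,"ry":0,"rz":0},{"grip":255,"dx":-218,"dy":0.9,"dz":0,"rx":0,"ry":0,"rz":0},{"grip":255,"dx":-218,"dy":0.9,"dz":0,"rx":0,"ry":0,"rz":0},{"grip":255,"dx":-218,"dy":0.9,"dz":0,"rx":0,"ry":0,"rz":0}]'|grep -E "pos|cont"
python3 - <<'E'
from h import *
s=sense();im=read_camera('wrist');P=np.r_[s['position'],s['orientation']]
h=cv2.cvtColor(im,cv2.COLOR_RGB2HSV);m=redmask(im)
c=max(cv2.findContours(cv2.morphologyEx(m,cv2.MORPH_CLOSE,np.ones((7,7))),0,2)[0],key=cv2.contourArea);print(cv2.boundingRect(c))
for col in (222,235,320,333):
    r=np.where(c is not None and m[:,col])[0]
    if len(r): print(col,r.min(),r.max(),wray(P,(col,r.min()),.054).round(4),wray(P,(col,r.max()),.054).round(4))
print(move([.5569,-.2725,.015],94),s['t'])
cv2.imwrite('pics/w7.png',im[:,:,::-1])
E
```

```text
position: [0.555, -0.2727, 0.1214]
contact_force: [0.4, 0.9, -0.8]
(144, 22, 275, 158)
222 26 177 [ 0.5113 -0.1566  0.054 ] [ 0.5136 -0.2512  0.054 ]
235 25 177 [ 0.5193 -0.1555  0.054 ] [ 0.5226 -0.2506  0.054 ]
320 23 176 [ 0.5717 -0.1509  0.054 ] [ 0.5813 -0.2459  0.054 ]
333 23 176 [ 0.5797 -0.1503  0.054 ] [ 0.5902 -0.2453  0.054 ]
(array([ -1.8,   1.5, 106.9]), array([-0.17, -0.15, -0.02])) 11.45
```

View pics/w7.png

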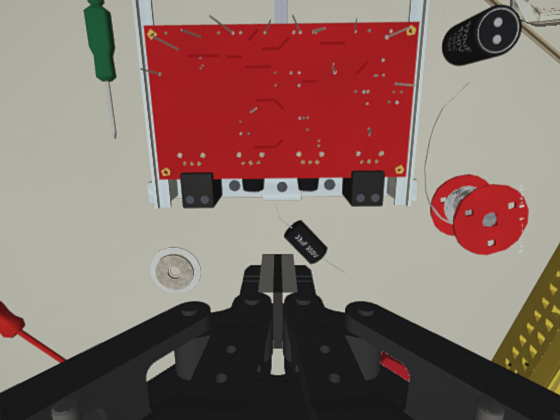

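The view shows the board clear of the sliding jaw at the top, its near edge at row 177 (world y ≈ -0.249), the fixed uprights at columns 181-218 and 345-383, and an open gap between them. Now I descend behind the edge.

```bash
python3 -m jog '[{"grip":255,"dx":-2,"dy":1,"dz":40,"rx":0,"ry":0,"rz":0},{"grip":255,"dx":-2,"dy":1,"dz":75,"rx":0,"ry":0,"rz":0},{"grip":255,"dx":-2,"dy":1,"dz":98,"rx":0,"ry":0,"rz":0},{"grip":255,"dx":-2,"dy":1,"dz":107,"rx":0,"ry":0,"rz":0},{"grip":255,"dx":-2,"dy":1,"dz":107,"rx":0,"ry":0,"rz":0},{"grip":255,"dx":-2,"dy":1,"dz":107,"rx":0,"ry":0,"rz":0}]'|grep -E "pos|cont"
```

```text
position: [0.5587, -0.2737, 0.0181]
contact_force: [0.8, 0.3, 0.2]
```

```bash
python3 -m jog '[{"grip":255,"dx":0,"dy":-0.5,"dz":3,"rx":0,"ry":0,"rz":0},{"grip":255,"dx":4,"dy":-0.5,"dz":3,"rx":0,"ry":0,"rz":0},{"grip":255,"dx":8,"dy":-0.5,"dz":3,"rx":0,"ry":0,"rz":0},{"grip":255,"dx":12,"dy":-0.5,"dz":3,"rx":0,"ry":0,"rz":0},{"grip":255,"dx":15,"dy":-0.5,"dz":3,"rx":0,"ry":0,"rz":0},{"grip":255,"dx":18,"dy":-0.5,"dz":3,"rx":0,"ry":0,"rz":0},{"grip":255,"dx":21,"dy":-0.5,"dz":3,"rx":0,"ry":0,"rz":0}]'|grep -E "pos|cont"
python3 -m jog '[{"grip":255,"dx":3,"dy":0,"dz":0,"rx":0,"ry":0,"rz":0},{"grip":255,"dx":6,"dy":0,"dz":0,"rx":0,"ry":0,"rz":0},{"grip":255,"dx":9,"dy":0,"dz":0,"rx":0,"ry":0,"rz":0}]'|grep -E "pos|cont"
```

```text
position: [0.5559, -0.2537, 0.0141]
contact_force: [0.1, -1.6, 1.0]
position: [0.5553, -0.2445, 0.0141]
contact_force: [-0.0, -2.0, 2.0]
```

Pushing with about 2 N, as expected for the board. Another 12 mm, then back off and lift.

```bash
python3 -m jog '[{"grip":255,"dx":3,"dy":0,"dz":0,"rx":0,"ry":0,"rz":0},{"grip":255,"dx":6,"dy":0,"dz":0,"rx":0,"ry":0,"rz":0},{"grip":255,"dx":9,"dy":0,"dz":0,"rx":0,"ry":0,"rz":0},{"grip":255,"dx":12,"dy":0,"dz":0,"rx":0,"ry":0,"rz":0},{"grip":255,"dx":12,"dy":0,"dz":0,"rx":0,"ry":0,"rz":0}]'|grep -E "pos|cont"
python3 -m jog '[{"grip":255,"dx":-15,"dy":0,"dz":0,"rx":0,"ry":0,"rz":0},{"grip":255,"dx":-38,"dy":0,"dz":0,"rx":0,"ry":0,"rz":0},{"grip":255,"dx":-40,"dy":0,"dz":-30,"rx":0,"ry":0,"rz":0},{"grip":255,"dx":-40,"dy":0,"dz":-75,"rx":0,"ry":0,"rz":0},{"grip":255,"dx":-40,"dy":0,"dz":-107,"rx":0,"ry":0,"rz":0},{"grip":255,"dx":-40,"dy":0,"dz":-107,"rx":0,"ry":0,"rz":0},{"grip":255,"dx":-40,"dy":0,"dz":-107,"rx":0,"ry":0,"rz":0}]'|grep -E "pos|cont"
python3 - <<'E'
from h import *
s=sense();P=np.r_[s['position'],s['orientation']];im=read_camera('wrist');m=redmask(im);print(s['t'])
t=read_camera('top');mt=redmask(t)
for col in (235,278,320):
    r=np.where(m[:250,col])[0];print(col,r.min(),r.max(),wray(P,(col,r.max()),.054).round(4))
c=[c for c in cv2.findContours(cv2.morphologyEx(mt,cv2.MORPH_CLOSE,np.ones((5,5))),0,2)[0] if cv2.contourArea(c)>500]
for k in c:print(cv2.boundingRect(k))
for row in(200,223,250):
    r=np.where(mt[row,230:345])[0]+230
    if len(r): print('top',row,r.min(),r.max(),ray('top',(r.min(),row),.054).round(4),ray('top',(r.max(),row),.054).round(4))
a=cv2.imread('pics/top0.png')[:,:,::-1]
r=lambda q:cv2.resize(q[180:280,210:350],(400,286),interpolation=2)
cv2.imwrite('pics/end.png',np.vstack([np.hstack([r(a),r(t)]),cv2.resize(im[0:220,100:460],(800,314)[:2][::1] if 0 else (800,310))])[:,:,::-1])
E
```

```text
position: [0.5544, -0.2315, 0.0138]
contact_force: [-0.2, -0.1, 0.0]
position: [0.5574, -0.2735, 0.1215]
contact_force: [-1.0, 0.4, -0.3]
14.3
235 0 135 [ 0.5244 -0.2231  0.054 ]
278 0 135 [ 0.5531 -0.2212  0.054 ]
320 0 135 [ 0.5812 -0.2192  0.054 ]
(272, 186, 44, 77)
(426, 91, 81, 123)
top 200 272 313 [ 0.6035 -0.1242  0.054 ] [ 0.6033 -0.2152  0.054 ]
top 223 273 315 [ 0.5516 -0.1269  0.054 ] [ 0.5515 -0.2191  0.054 ]
top 250 275 308 [ 0.4921 -0.1318  0.054 ] [ 0.4921 -0.2034  0.054 ]
```

View pics/end.png

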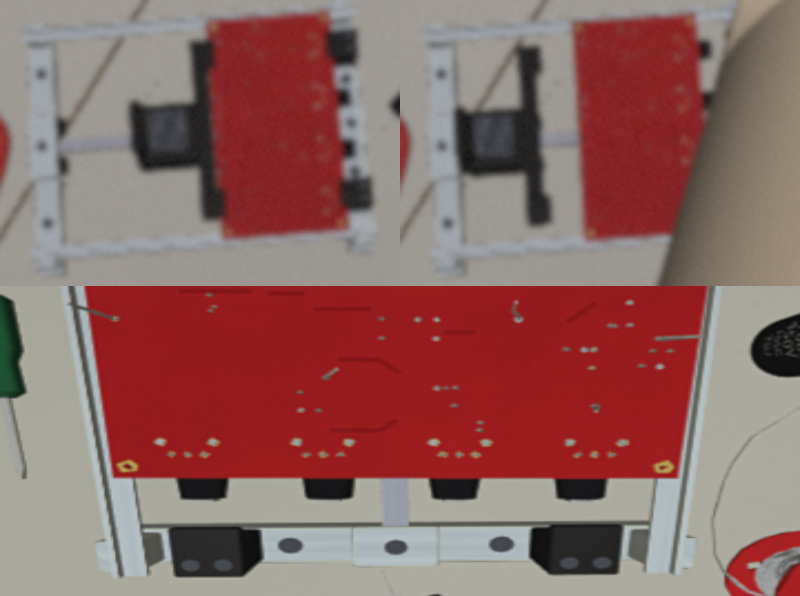

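The top view (right panel) shows the jaw back at the end stop and the board with clear gaps to both jaws: about 27 mm moved, lying square between the rails. The wrist view below it shows the near edge well clear of the fixed lips.

```bash
python3 -c "
from bench import *
print(close_job())"
```

```text
the job is handed in; nothing more can be done
None
```

The job is handed in: the sliding jaw is back at its end stop and the release was let up when I lifted off the pad (not measured). The board lies flat on its rails, about 27 mm along and clear of both jaws' lips, and the arm never went near the tools and parts round the holder.

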